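# Nest the sample cups, seat them on the touch mixer and hold it pressed

## Task

While both steel sample cups stand on the bench, nest the slimmer one upright in the wider one, right to the bottom, and let go of it. Then take the pair by the wider cup to the touch mixer and set it on the platform, sliding it about as needed until the hole hidden in its foot drops over the platform's locating pin. Press it fully down on its spring and finish like that, still gripping the wider cup and holding the platform down, with the other things on the bench left where they are.

Things in the scene. Friction and masses are not known exactly. Their poses are not given: they have to be found in the camera images.
- inner_mid (a point): the slimmer steel cup, loose, 0.07 kg: 58 mm high, outside diameter 45 mm at the bottom, 49.6 at the rim, wall 2.5 mm; starts upright on the bench. Point on its axis, half-way up (29 mm above its underside); z is its axis, up. Nested to the bottom, this point is 18 mm above the wider cup's and its rim 22 mm above the wider cup's rim.
- outer_mid (a point): the wider steel cup, loose, 0.13 kg: 50 mm high, outside diameter 56 mm at the bottom, 60 at the rim; inside floor 14 mm above its underside, inside diameter 51 mm at the floor, 54 at the rim; starts upright on the bench. In its foot, seen only from below, a central round hole, 14 mm wide, 11 deep, fits over the pin. Point on its axis, half-way up (25 mm above its underside); z is its axis, up.
- platform_top (a point): top centre of the round black platform (92 mm wide, 94 mm above the bench; moves down) of a fixed white mixer (170 x 150 x 72 mm). A steel pin, 10 mm thick, 9 high, stands on it 8 mm off this centre; direction varies, unreported, visible from above until covered; the pin stays put. outer_mid is 34 mm above this point when the foot rests on the pin's tip, 25 mm once dropped on.
- platform (a joint): how far the mixer's platform is pressed down, m: 0 at the top of its travel, 0.008 fully down on its stop. A spring of about 1 N per mm pushes it up: about 2.5 N to start it moving and 10.5 N to bring it fully down.
Mind the look-alikes: they are no part of the job. What is shaped like the part that bears inner_mid but purple or yellow is not meant.

How it is judged (in metres and radians):
On the way, in this order (a step that is already met when the one before it is completed fails the run):
1. the slimmer cup is nested to the bottom of the wider cup and let go, the wider cup standing on the bench (z of inner_mid in the frame of outer_mid below 0.0205 m and horizontal distance between inner_mid and outer_mid below 0.006 m and height (world z) of outer_mid below 0.03 m and angle between outer_mid's own z axis and vertical below 0.1 rad and angle between inner_mid's own z axis and vertical below 0.2 rad and contact force between the fingers and inner below 0.1 N), for 0.2 s.
2. the wider cup, with the slimmer one in it, has dropped over the pin on the platform (z of outer_mid in the frame of platform_top between 0.02 and 0.0285 m and horizontal distance between outer_mid and platform_top below 0.013 m and angle between outer_mid's own z axis and vertical below 0.12 rad and z of inner_mid in the frame of outer_mid below 0.0205 m), for 0.1 s.
At the end, for the whole second after the job is handed in: Still gripped: wider cup over the pin, within 3.5 mm of flat on the platform, tilt under 0.12 rad; slimmer cup in it to the bottom (2.5 mm; concentric to 7 mm); platform held 6 mm or more down of its 8 mm by the fingers through the wider cup (all of step 2 and value of joint platform above 0.006 m and contact force between the fingers and outer above 2 N and contact force between outer and platform above 5 N and horizontal distance between inner_mid and outer_mid below 0.007 m); the arm keeps its last pose, push and grip.
It fails at once if another thing on the bench was moved more than 30 mm (distance of any of brick_a, brick_b, dish, jar, weight, spatula, bottle from where it was at the start of the episode above 0.03 m).
It also fails if it takes over 72 s, if anything falls off the work surface, if the arm or the gripper's body presses on something with over 40 N, if the wrist force passes 120 N, or if a joint passes its speed limit or range.

## Robot

A 6-joint arm with a two-finger parallel gripper is mounted at the origin on the work surface. World frame = base frame: x ahead of the robot, y to its left, z up, the work surface at z = 0. Lengths are in mm, angles in rad, forces in N, time in s.
With the tool pointing down it reaches from about 400 to 925 mm from the base axis. Payload 12.5 kg.
Tool frame: the origin (TCP) lies where the fingers leave the gripper's body, on its centre line; the fingertips stand 78 mm ahead of it and the grasp point (between the pads) lies 59 mm ahead of it (env.nose_length is the distance from the TCP to the fingertips, in mm); z points along the fingers, y is the line along which they close (so a half turn about z gives the same grasp; the last joint's range is limited). The gripper opens to 95 mm and grips with 3 to 60 N. Pads are 20 mm wide; open, the fingers measure 119 mm over their backs; the gripper's body (75 mm by 180 mm) begins 59 mm behind the grasp point.
Start: joints at [1.087, 0.491, 1.559, -0, 1.092, -0.106], TCP at [230.529, 580.942, 292.261] pointing down, gripper open.
Joint ranges: [-3.1, 3.1], [-0.84, 2.19], [0.05, 2.79], [-1.13, 4.28], [0.06, 2.93], [-2.69, 2.69]. Speed limits (rad/s): [2.22, 2.22, 2.79, 3.14, 3.14, 3.14].

## Interface

Orientations are given as [roll, pitch, yaw] about the fixed x, y, z axes, in that order (R = Rz(yaw) Ry(pitch) Rx(roll)).
In Python, from cell import env gives the robot as it stands. The module is installed in compiled form; this text tells all that it offers.
- The arm moves only by the tool send_rows, never from a script. Its argument "series" is text: rows parted by semicolons, each of 6 numbers parted by spaces: the shift along the tool's x, y, z as a fraction of full scale, then the turn, a rotation vector about the tool's x, y, z as a fraction of full scale. A call has 1 to 5 rows; each row shifts and turns the commanded pose from where the row before left it, along the tool's axes as they then stand; what a row does not reach is not made up. Full scale, the value 1, is 60 mm for a shift and 10 degrees for a turn. A row lasts 1/8 s, in which the tool goes at most 62.5 mm and 10.7 degrees, less where a joint would pass 70% of its speed; a pose out of reach is approached as far as the arm can. A call with a number of a shift or a turn outside -1 to 1 is refused whole. A call with a gripper value outside its range is refused whole. "fingers" is the opening, from 0 (shut) to 1 (fully open), set as the call begins (left out, the last holds). The fingers move at their own pace and stop on an object; the grip force is fixed at half the most. Time passes only in rows, so rows that do not move let the fingers close. It gives the time, the measured TCP pose, the force, the opening and the grip force at its end, in the units of the state.
- env.state(): the state, without advancing time (a new reading comes with each control period).
- env.read_camera(name): name is "side" or "top" or "wrist"; returns a dict with "color" (400x640x3 uint8, red, green, blue), "z_map" (400x640 float32, mm along the optical axis (not along the pixel's ray), 0 where there is no reading), "fovy" (degrees; the focal length in pixels is half the picture's height over the tangent of half this angle, whatever the lens; pixels are square), "cx", "cy" (the principal point, pixels), "distortion" ([k1, k2, p1, p2, k3] as OpenCV has them; the pictures are not rectified), "R" (3x3) and "t" (3): a world point X has camera coordinates R X + t. Camera axes: x right, y down, z forward; pixel columns grow to the right and rows downward; lengths in mm; the calibration is good to about 2 mm. A picture is of the moment at which its call begins.
- env.job_done(): hands the job in; it is judged then, once.
The state is a dict: "t": time; "joints": joint angles; "qvel": joint speeds; "tau": joint torques, N m; "eef_pos": TCP position; "tcp_rot": TCP orientation; "ft_force": force on the tool from outside, world axes, zero at the start; "moment": the same for the moment, N m; "opening": opening from 0.0 (shut) to 1.0 (fully open); "grip_force": force on a finger pad.
Only numpy, scipy, OpenCV 4.12 (cv2) and the standard library are available. Lean on these libraries where they do the work, as an engineer would, in place of code of your own. Each camera call takes 0.05 s, during which the arm holds its last target. There are 200 camera calls.

## Working session

There is one attempt and no reset: what is moved stays moved. The work goes in short steps, Python scripts to look and compute and a tool call to move; the robot and the scene stay as the last step left them, time stands still between calls to the robot, and variables do not carry over. Pictures are saved under pics/ and viewed, at most 10 in all, crops included, and the job is handed in when it is done.

Besides the shell and the picture viewer there is one more tool, called after ">>>" as a command line: name --argument value ..., lists and objects as JSON in quotes. send_rows: Moves the arm, as the interface text tells. Shift numbers are shares of 60 mm and turn numbers shares of 10 degrees, none past 1 either way. Its arguments: {"type":"object","properties":{"series":{"type":"string"},"fingers":{"type":"number"}},"required":["series"]}

```bash
mkdir -p pics; cat > h.py <<'E'
import numpy as np, cv2
from cell import env
def K(c):
    f=200/np.tan(np.radians(c["fovy"])/2); return np.array([[f,0,c["cx"]],[0,f,c["cy"]],[0,0,1.]])
def ray(c,u,v):
    p=cv2.undistortPoints(np.array([[[u,v]]],float),K(c),np.array(c["distortion"],float))[0,0]
    R=np.array(c["R"]);t=np.array(c["t"]); d=R.T@np.array([p[0],p[1],1]); return -R.T@t,d
def onz(c,u,v,z):
    o,d=ray(c,u,v); return o+d*(z-o[2])/d[2]
def dep(c,u,v):
    o,d=ray(c,u,v); return o+d*c["z_map"][int(v),int(u)]
def proj(c,X):
    R=np.array(c["R"]);r=cv2.Rodrigues(R)[0]
    return cv2.projectPoints(np.array([X],float),r,np.array(c["t"],float),K(c),np.array(c["distortion"],float))[0].ravel()
def cloud(c):
    v,u=np.mgrid[0:400,0:640]; p=cv2.undistortPoints(np.stack([u.ravel(),v.ravel()],1)[:,None].astype(float),K(c),np.array(c["distortion"],float))[:,0]
    z=c["z_map"].ravel(); P=np.c_[p[:,0]*z,p[:,1]*z,z]
    X=(P-np.array(c["t"]))@np.array(c["R"]); X[z==0]=np.nan; return X.reshape(400,640,3)
E
python3 - <<'E'
from h import *
import pickle
for n in ("top","side"):
    c=env.read_camera(n); pickle.dump(c,open(n+".pkl","wb")); cv2.imwrite(f"pics/{n}0.png",c["color"][...,::-1])
    print(n,c["fovy"],(-np.array(c["R"]).T@c["t"]).round())
print(env.state())
E
```

```text
top 49.35847737385723 [409. -30. 899.]
side 55.396320737254314 [ 439. -572.  732.]
{'t': 0.1, 'joints': array([ 1.08739229e+00,  4.91502507e-01,  1.55941691e+00,  2.58865916e-05,
        1.09167751e+00, -1.05593306e-01]), 'qvel': array([-0.0003877 , -0.00280526, -0.00163365,  0.00043313,  0.00089098,
        0.00026541]), 'tau': array([ 1.52986191e-03, -6.13610458e+01, -2.58602482e+01,  6.93470333e-02,
        4.70046618e-02, -4.97129497e-05]), 'eef_pos': array([230.45719341, 580.80418277, 291.70835448]), 'tcp_rot': array([-3.14059640e+00, -1.28679025e-04,  2.76376991e+00]), 'ft_force': array([-0.49139766,  0.58298903,  0.3227662 ]), 'moment': array([-0.00671497, -0.03777185, -0.03712411]), 'grip_force': 0.0, 'opening': 0.9979167870191546}
```

View pics/top0.png

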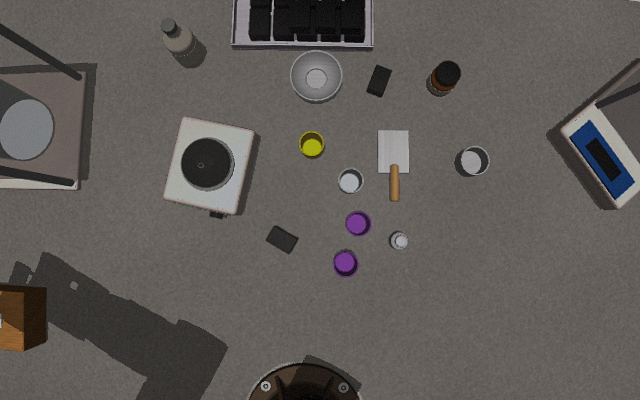

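View pics/side0.png

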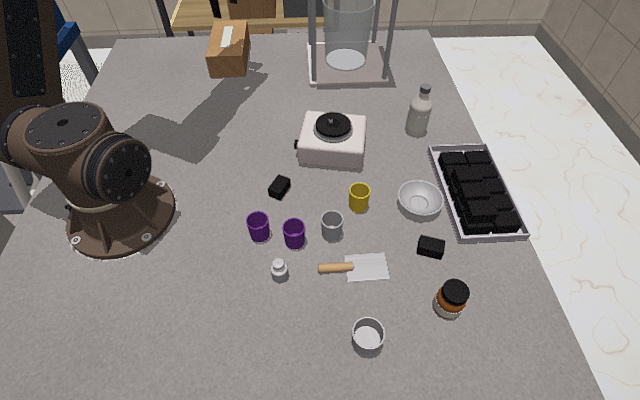

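The top view shows the slimmer steel cup at (350,181), the wider, lower steel cup at (474,160), and the mixer platform at (207,162) with its pin near (200,165). In the side view they are at (332,226), (368,337) and (333,125). The look-alikes in the top view are purple at (357,223) and (345,263), and yellow at (312,144). Only (350,181) is bare steel and slim, so I'll confirm it in a crop.

```bash
python3 - <<'E'
from h import *
import pickle
cs={n:pickle.load(open(n+".pkl","rb")) for n in("top","side")}
for nm,(ut,vt),(us,vs),r in (("slim",(350,181),(332,226),40),("wide",(474,160),(368,337),45),("plat",(207,162),(333,125),60)):
    X=cloud(cs["top"]); g=onz(cs["top"],ut,vt,40)
    for n in cs:
        X=cloud(cs[n]).reshape(-1,3)
        m=(np.hypot(*(X[:,:2]-g[:2]).T)<r)
        P=X[m]; zt=np.percentile(P[P[:,2]>15][:,2],[50,90,97]); T=P[P[:,2]>zt[2]-8]
        (cx,cy),rad=cv2.minEnclosingCircle(T[:,:2].astype(np.float32))
        print(nm,n,"z",zt.round(1),"circ",round(cx,1),round(cy,1),round(rad,1),len(T))
c=cs["top"]["color"]
a=cv2.resize(c[130:290,280:500],None,fx=3,fy=3,interpolation=2)[...,::-1]
b=cv2.resize(c[130:195,175:240],(390,390),interpolation=2)[...,::-1]
a=a[:480];im=np.zeros((480,800,3),np.uint8); im[:, :400]=cv2.resize(c[130:290,300:433],(400,480),interpolation=2)[...,::-1]; im[:390,405:795]=b
cv2.imwrite("pics/crop.png",im)
E
```

```text
slim top z [50.8 58.7 59.8] circ 495.3 -82.7 24.7 108
slim side z [41.3 58.6 59.9] circ 496.3 -84.7 25.5 137
wide top z [35.5 50.3 51.7] circ 542.2 -333.1 30.3 188
wide side z [33.2 50.5 51.5] circ 542.4 -334.3 30.2 234
plat top z [92.7 95.3 96.2] circ 520.6 193.5 46.6 1860
plat side z [93.9 96.4 97.2] circ 519.6 191.6 47.1 670
```

View pics/crop.png

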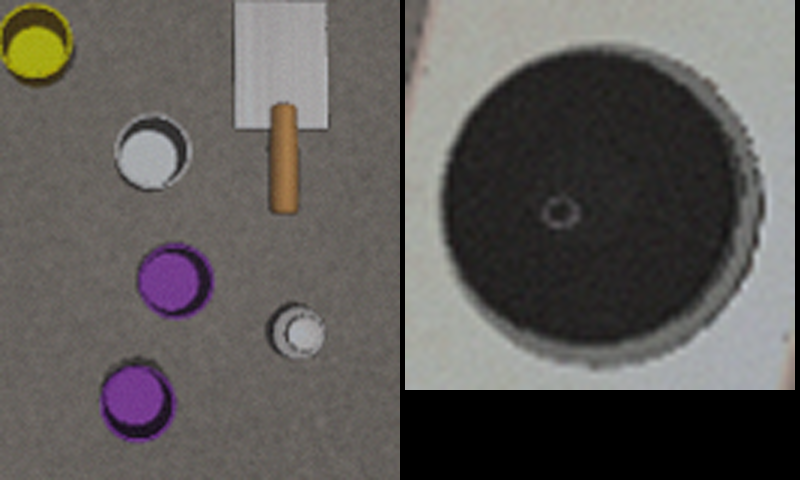

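The crop confirms the bare steel slim cup (rim radius about 25, height about 59) at (350,181). The pin ring is at top-view pixel ≈(200.8,165.3). Next I'll turn the tool to yaw π and travel above the slim cup.

>>> send_rows --series "0 0 0 0 0 -0.72; 0 0 0 0 0 -0.72; 0 0 0 0 0 -0.72; -0.3 -0.9 0 0 0 0; -0.3 -0.9 0 0 0 0" --fingers 1

```text
t: 0.72
eef_pos: [266.4, 471.6, 291.6]
tcp_rot: [-3.141, -0.0, -3.141]
ft_force: [0.2, 0.2, 0.7]
opening: 1.0
grip_force: 0.0
```

>>> send_rows --series "-0.4 -0.9 0 0 0 0; -0.4 -0.9 0 0 0 0; -0.4 -0.9 0 0 0 0; -0.4 -0.9 0 0 0 0; -0.4 -0.9 0 0 0 0"

```text
t: 1.35
eef_pos: [386.6, 201.0, 292.2]
tcp_rot: [3.141, 0.0, 3.141]
ft_force: [1.2, 0.1, 0.9]
opening: 0.997
grip_force: 0.0
```

>>> send_rows --series "-0.4 -0.9 0 0 0 0; -0.4 -0.9 0 0 0 0; -0.4 -0.9 0 0 0 0; -0.4 -0.9 0 0 0 0; 0 0 0 0 0 0"

```text
t: 1.98
eef_pos: [483.1, -16.3, 291.8]
tcp_rot: [-3.141, -0.0, 3.136]
ft_force: [1.0, 0.7, -0.3]
opening: 1.0
grip_force: 0.0
```

>>> send_rows --series "-0.11 -0.56 0 0 0 0; -0.11 -0.56 0 0 0 0; 0 0 0 0 0 0"

```text
t: 2.35
eef_pos: [495.2, -81.1, 291.9]
tcp_rot: [3.141, -0.0, 3.139]
ft_force: [-0.1, 0.3, -0.0]
opening: 0.998
grip_force: 0.0
```

```bash
cat >> h.py <<'E'
def rimfit(n,g,zr,r,c=None):
    """circle of cup rim: depth points near height zr within r of g"""
    c=c or env.read_camera(n); X=cloud(c).reshape(-1,3)
    T=X[(np.hypot(*(X[:,:2]-np.array(g)).T)<r)&(abs(X[:,2]-zr)<6)]
    (x,y),rad=cv2.minEnclosingCircle(T[:,:2].astype(np.float32))
    return np.round([x,y,rad,len(T),np.median(T[:,2])],1)
E
python3 - <<'E'
from h import *
c=env.read_camera("wrist"); cv2.imwrite("pics/w1.png",c["color"][...,::-1])
print(rimfit("wrist",(496,-84),59,40,c), proj(c,(496,-84,59)), (-np.array(c["R"]).T@c["t"]).round())
s=env.state();print(s["eef_pos"],s["tcp_rot"])
E
```

```text
[495.2 -83.1  24.5 312.   57.6] [317.28644224 189.24691773] [418. -81. 384.]
[494.90270017 -80.21345074 291.92810289] [ 3.14109144e+00 -7.52065194e-04  3.13980990e+00]
```

View pics/w1.png

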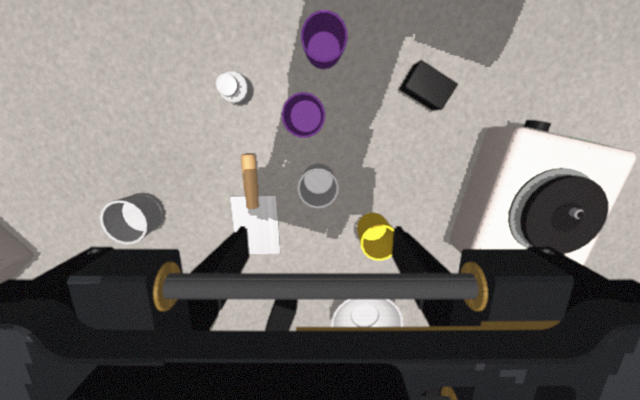

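The slim cup is at (318,188), between the fingers, with its centre near (495,-83.5) and rim z near 58. The wider cup is at (126,222) and the pin is visible at (577,213). I'll descend until the tips are about 40 mm above the bench.

>>> send_rows --series "0 -0.05 0.8 0 0 0; 0 0 0.8 0 0 0; 0 0 0.8 0 0 0; 0 0 0.5 0 0 0; 0 0 0 0 0 0"

```text
t: 3.02
eef_pos: [494.3, -82.0, 116.8]
tcp_rot: [3.14, -0.004, -3.141]
ft_force: [-0.3, -0.5, 1.3]
opening: 1.001
grip_force: 0.0
```

>>> send_rows --series "0 0 0 0 0 0; 0 0 0 0 0 0; 0 0 0 0 0 0; 0 0 0 0 0 0; 0 0 0 0 0 0" --fingers 0.35

```text
t: 3.65
eef_pos: [495.2, -83.5, 118.4]
tcp_rot: [-3.142, 0.0, 3.141]
ft_force: [-0.2, -1.3, 1.0]
opening: 0.533
grip_force: 0.3
```

>>> send_rows --series "0 0 0 0 0 0; 0 0 0 0 0 0; 0 0 0 0 0 0" --fingers 0.3

```text
t: 4.03
eef_pos: [495.3, -83.6, 118.3]
tcp_rot: [-3.142, 0.0, 3.141]
ft_force: [-0.0, -0.9, 3.9]
opening: 0.512
grip_force: 30.0
```

>>> send_rows --series "0 0 -0.5 0 0 0; 0 0 -0.7 0 0 0; -0.19 -1 -0.2 0 0 0; -0.19 -0.98 0 0 0 0; -0.19 -0.98 0 0 0 0"

```text
t: 4.65
eef_pos: [529.3, -262.7, 202.3]
tcp_rot: [3.141, 0.0, 3.141]
ft_force: [0.6, -0.3, -0.3]
opening: 0.511
grip_force: 30.0
```

>>> send_rows --series "-0.19 -0.95 0 0 0 0; 0 0 0 0 0 0; 0 0 0 0 0 0"

```text
t: 5.03
eef_pos: [540.2, -317.7, 201.5]
tcp_rot: [3.14, -0.001, 3.14]
ft_force: [-0.2, 1.1, -0.6]
opening: 0.511
grip_force: 30.0
```

```bash
python3 - <<'E'
from h import *
c=env.read_camera("wrist"); cv2.imwrite("pics/w2.png",c["color"][...,::-1])
s=env.state();p=s["eef_pos"];print(p,s["tcp_rot"],s["opening"],s["grip_force"])
print(rimfit("wrist",(542,-334),50,45,c),rimfit("top",(542,-334),50,45),rimfit("side",(542,-334),50,45))
print(rimfit("wrist",p[:2],p[2]-60,40,c))
E
```

```text
[ 540.29216506 -317.18371676  201.78375109] [ 3.14055417e+00 -9.99609632e-04  3.14115547e+00] 0.5118691368660839 29.99983110683388
[ 540.1 -333.3   29.5  414.    49.4] [ 530.9 -332.4   27.5   66.    49.6] [ 540.7 -335.1   29.4  116.    49.9]
[ 529.8 -317.1   31.9 1292.   140.9]
```

View pics/w2.png

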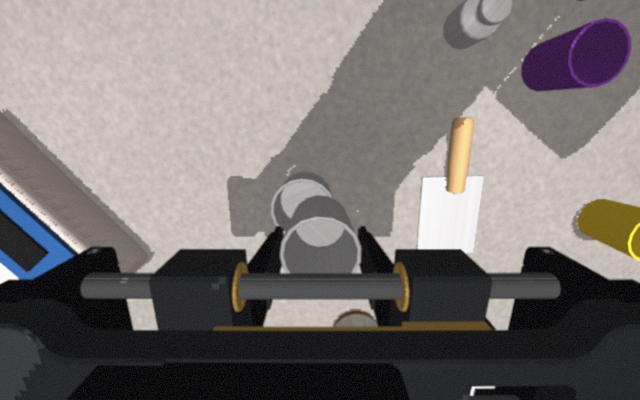

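The slim cup is held upright at (320,248). The wider cup's rim at (300,205) still has to be closed in y by 16.5 mm. I'll align, then lower.

>>> send_rows --series "-0.02 -0.28 0 0 0 0; 0 0 0 0 0 0; 0 0 0.35 0 0 0; 0 0 0.3 0 0 0; 0 0 0 0 0 0"

```text
t: 5.8
eef_pos: [541.4, -334.6, 161.7]
tcp_rot: [3.14, -0.002, 3.141]
ft_force: [-0.3, 0.2, -0.8]
opening: 0.509
grip_force: 30.0
```

>>> send_rows --series "0 0 0.15 0 0 0; 0 0 0.15 0 0 0; 0 0 0.1 0 0 0; 0 0 0 0 0 0"

```text
t: 6.3
eef_pos: [541.7, -334.8, 138.7]
tcp_rot: [3.141, -0.001, 3.141]
ft_force: [-0.6, 0.9, -1.5]
opening: 0.505
grip_force: 30.0
```

>>> send_rows --series "0 0 0.05 0 0 0; 0 0 0.04 0 0 0; 0 0 0.02 0 0 0; 0 0 0 0 0 0"

```text
t: 6.8
eef_pos: [541.8, -334.9, 132.5]
tcp_rot: [3.141, -0.0, 3.141]
ft_force: [-0.0, 0.6, -1.0]
opening: 0.512
grip_force: 30.0
```

>>> send_rows --series "0 0 0 0 0 0; 0 0 0 0 0 0; 0 0 0 0 0 0; 0 0 0 0 0 0; 0 0 0 0 0 0" --fingers 1

```text
t: 7.42
eef_pos: [541.8, -334.9, 132.6]
tcp_rot: [3.142, 0.0, 3.141]
ft_force: [-0.2, -0.3, -0.2]
opening: 0.966
grip_force: 0.0
```

>>> send_rows --series "0 0 -0.5 0 0 0; 0 0 -1 0 0 0; 0 0 0 0 0 0"

```text
t: 7.8
eef_pos: [542.8, -335.6, 227.0]
tcp_rot: [-3.137, 0.006, 3.141]
ft_force: [0.6, 0.4, 0.3]
opening: 1.001
grip_force: 0.0
```

```bash
python3 - <<'E'
from h import *
c=env.read_camera("wrist"); cv2.imwrite("pics/w3.png",c["color"][...,::-1])
s=env.state();print(s["eef_pos"],s["opening"])
for n in("wrist","top","side"):
    k=c if n=="wrist" else None
    print(n,rimfit(n,(542,-334),72,45,k),rimfit(n,(542,-334),50,45,k))
E
```

```text
[ 542.14544832 -335.13132612  224.46758773] 1.0038820927263223
wrist [ 541.7 -334.5   24.7  555.    71.3] [ 540.9 -332.7   29.7  663.    49.8]
top [ 533.9 -336.6   22.9   46.    70.8] [ 539.  -330.6   28.8  113.    49.7]
side [ 532.1 -335.5   21.1   54.    72.3] [ 536.9 -335.5   29.1  112.    49.8]
```

View pics/w3.png

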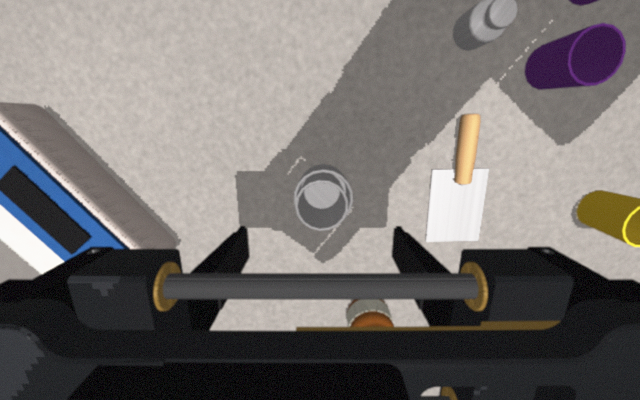

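The slim rim is at z≈71.5, so it is nested to the bottom, concentric at (322,200). Now I'll grasp the wider cup low.

>>> send_rows --series "0.01 0.02 0.7 0 0 0; 0 0 0.7 0 0 0; 0 0 0.7 0 0 0; 0 0 0.18 0 0 0; 0 0 0 0 0 0"

```text
t: 8.68
eef_pos: [541.1, -333.7, 85.4]
tcp_rot: [3.141, -0.001, 3.141]
ft_force: [0.3, -0.7, 1.0]
opening: 1.005
grip_force: 0.0
```

>>> send_rows --series "0 0 0 0 0 0; 0 0 0 0 0 0; 0 0 0 0 0 0; 0 0 0 0 0 0; 0 0 0 0 0 0" --fingers 0.3

```text
t: 9.3
eef_pos: [541.3, -333.7, 86.1]
tcp_rot: [-3.141, 0.0, 3.141]
ft_force: [0.8, 0.9, 3.8]
opening: 0.604
grip_force: 30.0
```

>>> send_rows --series "0 0 0 0 0 0; 0 0 0 0 0 0"

```text
t: 9.55
eef_pos: [541.3, -333.7, 86.1]
tcp_rot: [-3.141, 0.0, 3.141]
ft_force: [-0.2, 1.4, 5.1]
opening: 0.611
grip_force: 30.0
```

>>> send_rows --series "0 0 -0.4 0 0 0; 0 0 -0.8 0 0 0; 0 0 -0.8 0 0 0; -0.1 0.8 -0.5 0 0 0; -0.1 0.9 0 0 0 0"

```text
t: 10.18
eef_pos: [553.6, -231.4, 237.8]
tcp_rot: [-3.14, 0.003, 3.139]
ft_force: [1.7, 1.0, -3.6]
opening: 0.605
grip_force: 30.0
```

>>> send_rows --series "-0.1 0.9 0 0 0 0; -0.1 0.9 0 0 0 0; -0.1 0.9 0 0 0 0; -0.1 0.9 0 0 0 0; -0.1 0.9 0 0 0 0"

```text
t: 10.8
eef_pos: [583.4, 40.0, 235.5]
tcp_rot: [3.142, -0.001, 3.141]
ft_force: [0.7, -0.4, -1.6]
opening: 0.61
grip_force: 30.0
```

>>> send_rows --series "-0.1 0.8 0 0 0 0; -0.1 0.7 0 0 0 0; 0 0 0 0 0 0; 0 0 0 0 0 0"

```text
t: 11.3
eef_pos: [595.3, 128.0, 235.4]
tcp_rot: [-3.141, -0.001, 3.141]
ft_force: [-0.8, -1.2, -2.2]
opening: 0.612
grip_force: 30.0
```

```bash
python3 - <<'E'
from h import *
import pickle
c=env.read_camera("wrist"); pickle.dump(c,open("w4.pkl","wb")); cv2.imwrite("pics/w4.png",c["color"][...,::-1])
s=env.state();p=s["eef_pos"];print(p,s["opening"],s["grip_force"],s["ft_force"])
print("plat proj",proj(c,(520,192.5,94)))
print("plat",rimfit("wrist",(520,192.5),94,52,c))
print("slim rim",rimfit("wrist",p[:2],p[2]-14,35,c),"wide",rimfit("wrist",p[:2],p[2]-36,40,c))
print("pin top-view",onz(pickle.load(open("top.pkl","rb")),200.8,165.3,103))
E
```

```text
[595.41178788 127.48758766 235.55215853] 0.6064247287192713 29.9994849667236 [ 0.55414049  0.05581553 -1.4211369 ]
plat proj [399.52781906 124.11920908]
plat [  519.5   193.4    46.1 10261.     93.9]
slim rim [ 592.8  127.6   34.  1875.   220.4] wide [ 583.5  127.5   38.2 3319.   199.1]
pin top-view [513.41617217 197.0892648  103.        ]
```

View pics/w4.png

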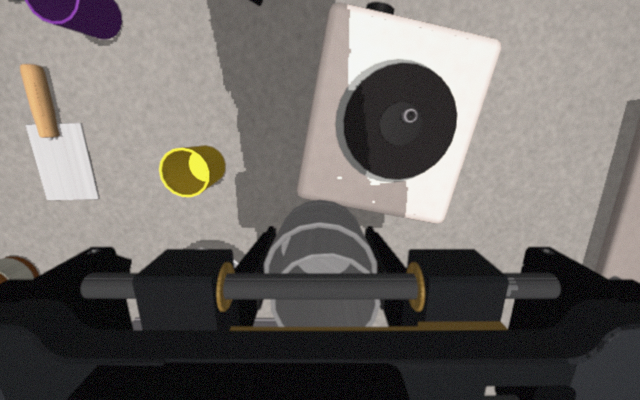

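The pair is held, with the cup rims at (320,250). The platform shows at (400,121) and the pin tip at (410,115).

```bash
python3 - <<'E'
from h import *
import pickle
w=pickle.load(open("w4.pkl","rb"));t=pickle.load(open("top.pkl","rb"))
def ref(c,u,v,h):
    g=cv2.cvtColor(c["color"],cv2.COLOR_RGB2GRAY).astype(float)[v-h:v+h+1,u-h:u+h+1]
    wt=np.clip(g-np.percentile(g,75)-8,0,None); y,x=np.mgrid[v-h:v+h+1,u-h:u+h+1]
    return (x*wt).sum()/wt.sum(),(y*wt).sum()/wt.sum()
a=ref(w,410,115,9); b=ref(t,201,165,5); print(a,b)
for z in(100,103): print(z,onz(w,*a,z),onz(t,*b,z))
o1,d1=ray(w,*a);o2,d2=ray(t,*b)
s=np.linalg.lstsq(np.c_[d1,-d2],o2-o1,rcond=None)[0];print("tri",o1+s[0]*d1,o2+s[1]*d2)
# wide rim as seen: front edge bottom of the cup?  
print("wide rim ctr proj assuming TCP axis",proj(w,(595.4,127.5,199.6)))
E
```

```text
(np.float64(408.1120646138314), np.float64(114.63048965169106)) (np.float64(200.69565217391303), np.float64(165.481884057971))
100 [512.77111015 197.03058596 100.        ] [513.46674577 198.12893944 100.        ]
103 [512.84104527 196.12572088 103.        ] [513.07358306 197.27211044 103.        ]
tri [512.85319824 195.96847812 103.52132444] [512.96354659 197.03230532 103.83962539]
wide rim ctr proj assuming TCP axis [318.45413204 277.01543815]
```

Pin ≈ (513,197). I'll go above it and down to about 6 mm over the tip.

>>> send_rows --series "0.46 0.39 0 0 0 0; 0.46 0.39 0 0 0 0; 0.45 0.38 0 0 0 0; 0 0 0.35 0 0 0; 0 0 0.3 0 0 0"

```text
t: 11.98
eef_pos: [513.3, 197.1, 196.6]
tcp_rot: [3.141, 0.001, 3.14]
ft_force: [-0.8, -0.2, -1.6]
opening: 0.609
grip_force: 30.0
```

>>> send_rows --series "0 0 0 0 0 0; 0 0 0 0 0 0"

```text
t: 12.22
eef_pos: [513.8, 197.3, 197.5]
tcp_rot: [3.141, 0.001, 3.14]
ft_force: [0.3, -0.1, -2.2]
opening: 0.61
grip_force: 30.0
```

>>> send_rows --series "0.01 0 0.06 0 0 0; 0 0 0.05 0 0 0; 0 0 0.04 0 0 0; 0 0 0 0 0 0; 0 0 0 0 0 0"

```text
t: 12.85
eef_pos: [512.8, 198.0, 187.9]
tcp_rot: [3.142, 0.0, 3.141]
ft_force: [-0.3, 0.3, -1.3]
opening: 0.607
grip_force: 30.0
```

>>> send_rows --series "0 0 0.03 0 0 0; 0 0 0 0 0 0; 0 0 0 0 0 0"

```text
t: 13.22
eef_pos: [512.8, 197.9, 186.0]
tcp_rot: [3.142, 0.0, 3.141]
ft_force: [-0.5, -0.2, -2.1]
opening: 0.609
grip_force: 30.0
```

>>> send_rows --series "0 0 0.03 0 0 0; 0 0 0.03 0 0 0; 0 0 0 0 0 0; 0 0 0 0 0 0"

```text
t: 13.72
eef_pos: [512.8, 197.9, 182.4]
tcp_rot: [3.141, 0.0, 3.141]
ft_force: [1.2, -0.5, -1.9]
opening: 0.606
grip_force: 30.0
```

There's no force 6 mm below tip contact, so the hole has dropped over the pin. I'll keep going down.

>>> send_rows --series "0 0 0.04 0 0 0; 0 0 0.03 0 0 0; 0 0 0 0 0 0; 0 0 0 0 0 0"

```text
t: 14.22
eef_pos: [512.9, 197.9, 178.4]
tcp_rot: [3.141, 0.0, 3.141]
ft_force: [-0.2, 0.5, 1.2]
opening: 0.609
grip_force: 30.0
```

>>> send_rows --series "0 0 0.03 0 0 0; 0 0 0.03 0 0 0; 0 0 0.03 0 0 0; 0 0 0 0 0 0; 0 0 0 0 0 0"

```text
t: 14.85
eef_pos: [512.9, 198.0, 173.1]
tcp_rot: [3.141, 0.001, 3.141]
ft_force: [-1.4, 0.0, 6.5]
opening: 0.608
grip_force: 30.0
```

>>> send_rows --series "0 0 0.03 0 0 0; 0 0 0.03 0 0 0; 0 0 0 0 0 0; 0 0 0 0 0 0; 0 0 0 0 0 0"

```text
t: 15.48
eef_pos: [513.1, 198.1, 171.6]
tcp_rot: [3.141, 0.003, 3.141]
ft_force: [-8.7, -2.0, 31.2]
opening: 0.607
grip_force: 30.0
```

```bash
python3 - <<'E'
from h import *
c=env.read_camera("side"); s=env.state(); print(s["eef_pos"],s["ft_force"],s["opening"])
w=env.read_camera("wrist")
X=cloud(w).reshape(-1,3); 
for k in(c,w):
    X=cloud(k).reshape(-1,3); r=np.hypot(X[:,0]-519.8,X[:,1]-193); d=np.hypot(X[:,0]-513,X[:,1]-197.5)
    T=X[(r<43)&(d>34)&(X[:,2]>80)&(X[:,2]<100)]; print("platform z",len(T),np.median(T[:,2]) if len(T) else None)
    T=X[(d<32)]; print("heights",np.percentile(T[:,2][np.isfinite(T[:,2])],[50,90,97]))
a=cv2.resize(c["color"][60:180,260:410],(750,600),interpolation=2); cv2.imwrite("pics/s5.png",a[...,::-1])
E
```

```text
[513.14109133 198.07181091 171.60844969] [-8.01885167 -2.16407978 30.58754347] 0.6078232565584318
platform z 181 87.26516348062418
heights [117.57791509 288.1357146  291.82524663]
platform z 1013 85.6782106642412
heights [189.41192569 220.20030278 222.38911734]
```

View pics/s5.png

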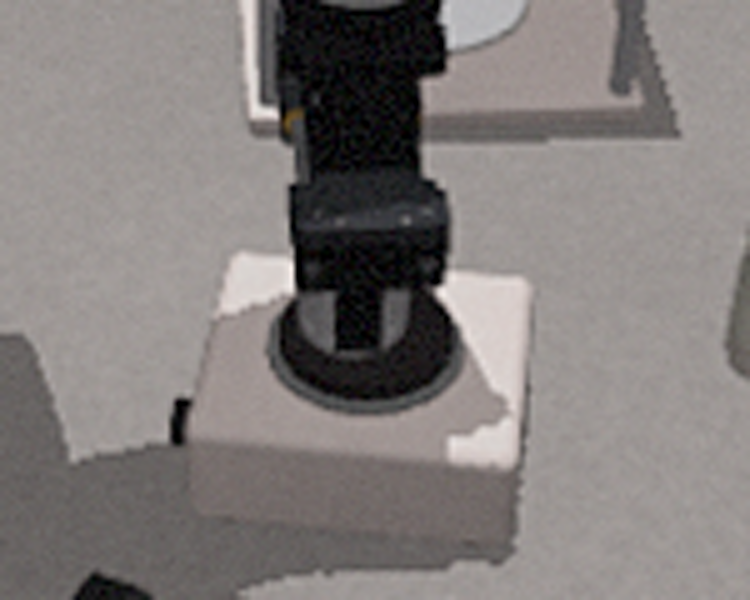

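The cup sits flat on the platform at crop (355,330). The platform is at z≈86, fully down on its stop. I'll ease the excess push slightly and hand in.

>>> send_rows --series "0 0 -0.01 0 0 0; 0 0 0 0 0 0; 0 0 0 0 0 0; 0 0 0 0 0 0"

```text
t: 16.08
eef_pos: [513.1, 198.1, 171.7]
tcp_rot: [3.141, 0.002, 3.141]
ft_force: [-6.4, -1.5, 24.5]
opening: 0.606
grip_force: 30.0
```

```bash
python3 -c "
from cell import env
print(env.job_done()); s=env.state(); print(s['t'],s['ft_force'],s['eef_pos'])"
```

```text
the job is handed in; nothing more can be done
None
the job is handed in; nothing more can be done
```

The job is handed in, with no verdict returned: the slim cup is nested in the wider one, and the pair sits over the pin, still gripped. The platform measured about 8 mm down at about 24 N push, 16.1 s into the 72 s allowed.

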